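Fit a U-bolt over a tube and through a floating strap

TASK

Take the U-bolt by its red grip out of the wooden block and lower it over the middle of the tube on the blue stand, one leg each side, so that both legs go through the two holes of the brass strap beneath. The strap floats and can sit off the middle, so feel for the holes gently rather than forcing the legs down on it, then press the U-bolt on until its bow is fully home on the tube, without ramming it, and let go. Leave the other things on the bench as they are.

Things in the scene. Friction and masses are not known exactly. Their poses are not given: they have to be found in the camera images.
- ubolt: Loose zinc U-bolt, 0.16 to 0.26 kg, symmetric about its z. Origin midway between the two leg tips at tip level, z towards the bow. 8 mm round bar, hemispherical tips; straight legs at x = +-21.5 mm, 66 mm long; inside of the bow at z = 83.5 mm. At the start it stands upright in the block's holes, its tips 10 mm over the bench.
- red_grip (a point): Middle of the red plastic grip on top of the bow, 108 mm over the U-bolt's origin. The grip is 38 mm along the U-bolt's x, 14 mm along its y, and spans z = 88 to 118 mm: pinch it across its 14 mm, TCP at this point; fingertips below z = 86 mm would meet the tube.
- block: Fixed wooden holder block, 96 x 60 x 50 mm (x, y, z), origin at the centre of its underside. Two upright 12 mm holes at x = +-21.5 mm, 40 mm deep, loose round the U-bolt's legs.
- stand: Fixed blue stand, base 124 x 210 mm, origin at the centre of its underside, on the bench. Its V uprights at y = +-83 mm stay below the tube's top. With the bow home on the tube the U-bolt's origin is 32.5 mm over the stand's. Keep the U-bolt's force on the stand, strap and tube together under 40 N, impacts and the squeeze of the sprung bars included.
- tube_top (a point): Top of the fixed level aluminium tube at mid-length, 116 mm over the stand's origin; axes as the stand's. The tube is 32 mm in diameter, 240 mm long, along the stand's y, axis 100 mm high.
- strap_level (a point): Fixed point of the stand, 76 mm over its origin: top face of the brass strap, 8 mm thick, 90 x 96 mm. Two 10 mm holes, slightly chamfered, at x = +-21.5 mm. The strap slides along y against about 8 N and starts anywhere from y = -18 to +18 mm off this point: not told, find the holes by touch or sight (tips within about 2 mm of them slip in).
- jaw_level (a point): Fixed point of the stand, 52 mm over its origin, between two sprung rubber bars that lie along y under the strap, 12 mm thick; they grip the U-bolt's legs and resist its way down with very roughly 3 to 10 N.
- red_sprayer: Bystander: red trigger spray bottle, 84 x 75 x 210 mm, upright; origin at the centre of its underside.
- oil_can: Bystander: white and blue spray can with a thin red straw, 53 x 96 x 154 mm, upright; origin at the centre of its underside.
- solvent_bottle: Bystander: white and red solvent bottle, 63 mm diameter, 144 mm tall, upright; origin at the centre of its underside.
- cup: Bystander: black plastic bowl, 72 mm diameter, 40 mm tall; origin at the centre of its underside.
- canister: Bystander: black open canister, 74 mm diameter, 136 mm tall, upright; origin at the centre of its underside.
Mind the look-alikes: they are no part of the job. What is shaped like the ubolt but purple is not meant.

How it is judged:
On the way, in this order (a step that is already met when the one before it is completed fails the run):
1. the U-bolt is lifted clear of the wooden block (z of ubolt in the frame of block above 0.055 m), for 0.1 s.
2. both legs stand astride the tube and reach through the strap (z of ubolt in the frame of stand below 0.066 m and x of ubolt in the frame of stand between -0.006 and 0.006 m and y of ubolt in the frame of stand between -0.026 and 0.026 m and angle between ubolt's own z axis and vertical below 0.15 rad), for 0.05 s.
At the end, for the whole second after the job is handed in: The U-bolt is at rest astride the tube near its middle (within 26 mm of the stand's middle along it, 4 mm across it), both legs through the strap, bow within 2 mm of home on the tube, upright within 0.06 rad and square within 0.12 rad (z of ubolt in the frame of stand between 0.028 and 0.0345 m and x of ubolt in the frame of stand between -0.004 and 0.004 m and y of ubolt in the frame of stand between -0.026 and 0.026 m and angle between the x axis of ubolt and the x axis of stand, either way round below 0.12 rad and angle between ubolt's own z axis and vertical below 0.06 rad and linear speed of ubolt below 0.01 m/s); the robot touches nothing.
It fails at once if the U-bolt is pressed on the stand, its strap or tube with more than 40 N (contact force between ubolt and stand above 40 N).
It fails at once if a bystander is displaced by more than 30 mm (distance of any of red_sprayer, oil_can, solvent_bottle, cup, canister from where it was at the start of the episode above 0.03 m).
It also fails if it takes over 72 s, if anything falls off the work surface, if the arm or the gripper's body presses on something with over 40 N, if the wrist force passes 120 N, or if a joint passes its speed limit or range.

ROBOT

A 7-joint arm with a two-finger parallel gripper is mounted at the origin on a cart in front of the work surface, level with it; the furniture and walls round the work are solid. World frame = base frame: x ahead of the robot, y to its left, z up, the work surface at z = 0. Lengths are in m, angles in rad, forces in N, time in s.
With the tool pointing down it reaches from about 0.4 to 0.9 m from the base axis. Payload 5.5 kg.
Tool frame: the origin (TCP) lies between the finger pads, 19 mm behind the fingertips; this is the grasp point; z points along the fingers, y is the line along which they close (so a half turn about z gives the same grasp; the last joint's range is limited). The gripper opens to 92 mm and grips with 3 to 60 N. Pads are 19 mm wide; open, the fingers measure 130 mm over their backs; the gripper's body (75 mm by 190 mm) begins 47 mm behind the grasp point.
Start: joints at [1.546, 0.501, -0.427, 1.55, 0.221, 1.138, -0.21], TCP at [0.185, -0.623, 0.246] pointing down, gripper open.
Joint ranges: [-2.88, 2.88], [-0.31, 2.03], [-1.54, 1.56], [0.2, 2.42], [-1.41, 4.55], [0.19, 2.02], [-2.57, 2.57]. Speed limits (rad/s): [2.57, 2.57, 3.14, 3.14, 3.14, 3.14, 3.14].

INTERFACE

Orientations are given as a unit quaternion [x, y, z, w].
In Python, from bench import manip, effector, viewer gives the robot as it stands. Calls block until the motion is done:
- manip.move_pose(position, orientation): joint-space move of the TCP to a pose.
- manip.servo_line(position, ori=None, vel=0.15): straight line of the TCP; ori=None keeps the orientation; vel is the mean speed in m/s.
- manip.movej(angles): joint-space move.
- effector.open_jaws() and effector.close(f_grip=None): open the fingers fully, or close them until they stop; f_grip is the grip in N (None keeps the last).
- manip.sleep(seconds).
- manip.solve_ik(position, orientation): joint angles nearest the present ones, or None.
- viewer.get_image(name): name is "scene" or "top" or "wrist"; returns the picture (480x640x3 uint8, red, green, blue); there is no depth.
- viewer.get_calibration(name): a dict with "vfov" (degrees; the focal length in pixels is half the picture's height over the tangent of half this angle, whatever the lens; pixels are square), "cx", "cy" (the principal point, pixels), "eye" and "attitude" of the camera in the world. Camera axes: x right, y down, z forward; pixel columns grow to the right and rows downward; lengths in m; the calibration is good to about 2 mm. A picture is of the moment at which its call begins: read the wrist's pose just before it. get_calibration takes no time and is no camera call; for the wrist camera it gives the pose at the moment of the call.
A pose or a line that the arm cannot do raises manip.PlanningError and nothing moves.
- manip.hand_in(): hands the job in; it is judged then, once.
Readings, each from a call of its own:
- manip.current_clock(): time.
- manip.current_q(): joint angles.
- manip.current_joint_velocities(): joint speeds.
- manip.current_tau(): joint torques, N m.
- manip.current_tool_pos(): TCP position.
- manip.current_tcp_rot(): TCP orientation.
- manip.current_force(): force on the tool from outside, world axes, zero at the start.
- manip.current_wrist_torque(): the same for the moment, N m.
- manip.current_finger_gap(): finger opening in m.
- manip.current_gripper_force(): force on a finger pad.
Only numpy, scipy, OpenCV 4.12 (cv2) and the standard library are available. Lean on these libraries where they do the work, as an engineer would, in place of code of your own. Each camera call takes 0.05 s, during which the arm holds its last target. There are 200 camera calls.

## Working session

There is one attempt and no reset: what is moved stays moved. The work goes in short steps, each a Python script; the robot and the scene stay as the last script left them, time stands still between calls to the robot, and variables do not carry over. Pictures are saved under pics/ and viewed, at most 10 in all, crops included, and the job is handed in when it is done.

```bash
mkdir -p pics; python3 - <<'E'
from bench import manip, effector, viewer
import cv2
for n in ("scene","top"):
    im=viewer.get_image(n); cv2.imwrite(f"pics/{n}0.png",im[...,::-1]); print(n,viewer.get_calibration(n))
print(manip.current_clock(),manip.current_tool_pos(),manip.current_tcp_rot(),manip.current_force())
E
```

```text
scene {'vfov': 53.32837763556076, 'cx': 328.08930173514096, 'cy': 237.30213366959643, 'eye': array([-0.1982836 , -0.31898304,  0.56664618]), 'attitude': array([ 0.75151951, -0.39396302,  0.25618762, -0.4630113 ])}
top {'vfov': 47.56898062420029, 'cx': 319.4893881680343, 'cy': 240.53093741681442, 'eye': array([0.30596575, 0.06749468, 1.60165405]), 'attitude': array([ 0.82595345, -0.55204593,  0.06081893, -0.09668117])}
0.1 [ 0.18428765 -0.62270073  0.24458494] [ 9.89657277e-01  1.43449305e-01 -1.02100080e-04 -8.72098173e-04] [-0.19844146  0.78847381  0.2142667 ]
```

View pics/scene0.png

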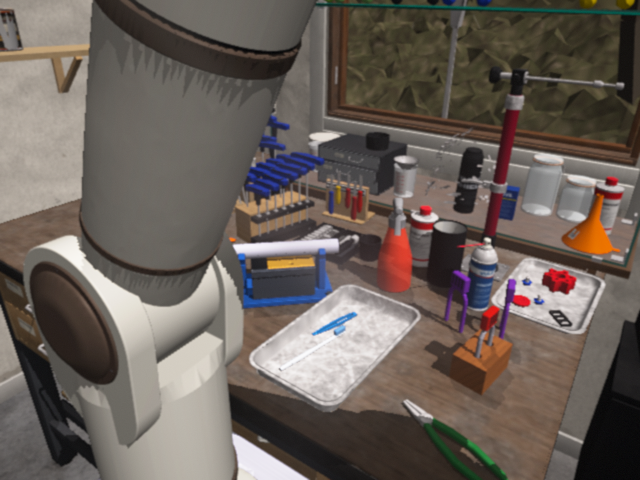

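View pics/top0.png

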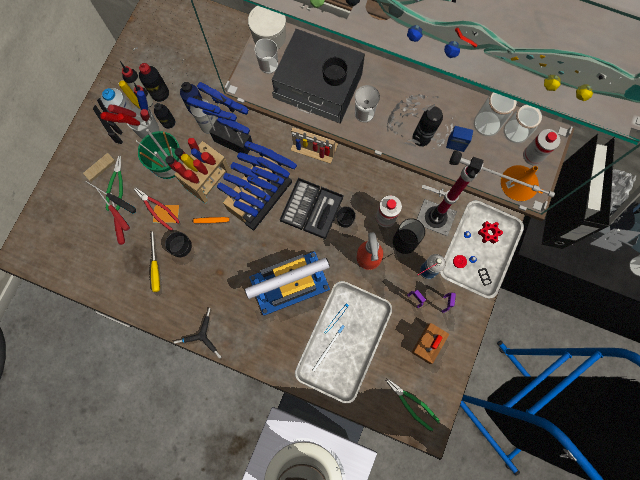

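The scene view shows the red grip at about (488,320), in the brown block at (482,362). It also shows two purple look-alike legs at (457,300) and (508,305). The top view has the block at (430,343), the red grip at (436,340), the purple U at (432,299), and the stand with its tube at (287,280). I'll enlarge these to check the choice.

```bash
python3 - <<'E'
import cv2,numpy as np
t=cv2.imread("pics/top0.png"); s=cv2.imread("pics/scene0.png")
r=lambda im,x,y,w,h,k: cv2.resize(im[y:y+h,x:x+w],None,fx=k,fy=k,interpolation=cv2.INTER_CUBIC)
a=r(t,240,240,100,75,4) # 400x300
b=r(t,400,280,66,100,4)[:300,:264] if 0 else r(t,395,285,100,75,4)
c=r(s,435,265,100,75*5//3,3.2) # 320x400
d=r(s,225,225,120,90,400/120)
out=np.zeros((600,800,3),np.uint8); out[:300,:400]=a; out[:300,400:]=b; out[300:,:400]=d
c=r(s,440,265,100,75*1,4); c=r(s,430,320-55,133,100,3); out[300:,400:]=c[:300,:399].shape[1]==399 and cv2.resize(c,(400,300))
cv2.imwrite("pics/crop1.png",out)
E
```

```text
(no output)
```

View pics/crop1.png

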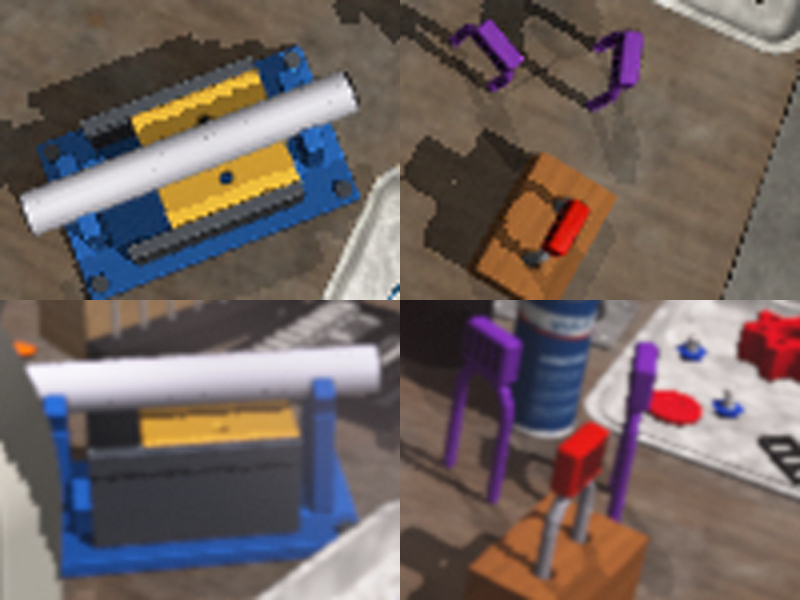

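```bash
cat > h.py <<'E'
from bench import manip, effector, viewer
import numpy as np, cv2
from scipy.spatial.transform import Rotation as R
def ray(c,px,z):
    f=240/np.tan(np.radians(c["vfov"])/2)
    d=R.from_quat(c["attitude"]).apply([(px[0]-c["cx"])/f,(px[1]-c["cy"])/f,1])
    return c["eye"]+d*(z-c["eye"][2])/d[2]
def proj(c,p):
    f=240/np.tan(np.radians(c["vfov"])/2)
    q=R.from_quat(c["attitude"]).inv().apply(np.asarray(p)-c["eye"])
    return np.array([c["cx"]+f*q[...,0]/q[...,2],c["cy"]+f*q[...,1]/q[...,2]]).T
def down(yaw): # tool y axis along direction yaw+90deg
    return (R.from_euler("z",yaw)*R.from_quat([1,0,0,0])).as_quat()
E
python3 - <<'E'
from h import *
np.set_printoptions(precision=4,suppress=True)
c=viewer.get_calibration("top"); s=viewer.get_calibration("scene")
for n,p,z in [("grip",(437.5,342),.12),("b1",(430,323.25),.05),("b2",(449,332.5),.05),("b3",(432,360),.05),("b4",(413.5,352),.05),
 ("h1",(296.75,284.5),.076),("h2",(290.75,270),.076),("t1",(248.25,293.75),.11),("t2",(326.25,263),.11),
 ("c1",(314.5,251.25),.012),("c2",(330,288.75),.012),("c3",(262.5,315),.012),("c4",(249.5,277),.012),("sprayer",(370,255),.1),("can",(432,265),.15),("p1",(419,297),.1),("p2",(450,300),.1)]: print(n,ray(c,p,z))
print("scenegrip",ray(s,(430+180/3.007,265+435/3-100),.118))
w=viewer.get_calibration("wrist");print(w,manip.current_tool_pos())
print(R.from_quat(manip.current_tcp_rot()).as_matrix())
E
```

```text
grip [ 0.4843 -0.1901  0.12  ]
b1 [ 0.5338 -0.1651  0.05  ]
b2 [ 0.5299 -0.2232  0.05  ]
b3 [ 0.4405 -0.2048  0.05  ]
b4 [ 0.4413 -0.1498  0.05  ]
h1 [0.4883 0.223  0.076 ]
h2 [0.52  0.255 0.076]
t1 [0.4096 0.3329 0.11  ]
t2 [0.5712 0.1672 0.11  ]
c1 [0.6082 0.2198 0.012 ]
c2 [0.5217 0.1343 0.012 ]
c3 [0.3756 0.2865 0.012 ]
c4 [0.4631 0.3673 0.012 ]
sprayer [0.6411 0.0629 0.1   ]
can [ 0.6682 -0.1019  0.15  ]
p1 [ 0.5825 -0.1051  0.1   ]
p2 [ 0.6073 -0.1869  0.1   ]
scenegrip [ 0.4986 -0.1822  0.118 ]
{'vfov': 59.29397323079351, 'cx': 319.8490728833264, 'cy': 235.37119720966624, 'eye': array([ 0.265 , -0.5982,  0.3833]), 'attitude': array([ 0.7917, -0.591 , -0.0931,  0.1239])} [ 0.1843 -0.6227  0.2446]
[[ 0.9588  0.2839 -0.0005]
 [ 0.2839 -0.9588  0.0017]
 [ 0.     -0.0018 -1.    ]]
```

The choice is the red-gripped U-bolt in the block. The two U-bolts standing free on the bench are purple look-alikes. Next I'll look from above the block with the wrist camera.

```bash
cat >> h.py <<'E'
def tool_cam():
    c=viewer.get_calibration("wrist"); Rt=R.from_quat(manip.current_tcp_rot())
    return Rt.inv().apply(c["eye"]-manip.current_tool_pos()), Rt.inv()*R.from_quat(c["attitude"])
def look(target,yaw,z):
    t,r=tool_cam(); Rt=R.from_quat(down(yaw)); e=Rt.apply(t); d=(Rt*r).apply([0,0,1])
    k=(z+e[2]-target[2])/-d[2]
    p=np.array(target)-k*d-e; return p
E
python3 - <<'E'
from h import *
np.set_printoptions(precision=4,suppress=True)
y=np.radians(-10.5)
p=look([.485,-.186,.08],y,.27); print(p, tool_cam()[1].as_matrix())
manip.move_pose([.3,-.4,.3],down(y)) if 0 else None
manip.move_pose(p,down(y)); manip.sleep(.3)
c=viewer.get_calibration("wrist"); im=viewer.get_image("wrist"); print(c,manip.current_tool_pos(),manip.current_clock())
cv2.imwrite("pics/w1.png",im[...,::-1]); np.save("w1.npy",c)
E
```

```text
[ 0.5059 -0.1904  0.27  ] [[ 0.0002 -0.952  -0.3062]
 [ 1.     -0.0001  0.0009]
 [-0.0008 -0.3062  0.952 ]]
{'vfov': 59.29397323079351, 'cx': 319.8490728833264, 'cy': 235.37119720966624, 'eye': array([ 0.5885, -0.205 ,  0.4086]), 'attitude': array([-0.6314,  0.7598,  0.1188, -0.0993])} [ 0.5058 -0.1907  0.2699] 2.4
```

View pics/w1.png

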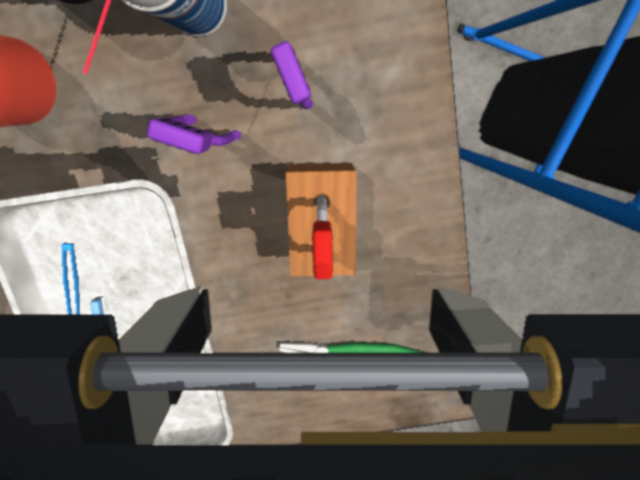

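```bash
python3 - <<'E'
from h import *
np.set_printoptions(precision=4,suppress=True)
im=cv2.imread("pics/w1.png").astype(int); c=np.load("w1.npy",allow_pickle=True).item()
m=(im[...,2]>140)&(im[...,1]<60)&(im[...,0]<60); m[:,:280]=0; m[:,360:]=0
for r in range(216,284,4):
    x=np.where(m[r])[0]; print(r,(x.min(),x.max(),im[r,(x.min()+x.max())//2]) if len(x) else None)
for p in [(323,277.5),(322,250),(322,244)]: print(p,ray(c,p,.128))
for p in [(286,171),(355,170),(355.5,274),(291,275)]: print(p,ray(c,p,.05))
E
```

```text
216 None
220 None
224 None
228 (np.int64(330), np.int64(330), array([ 34,  52, 149]))
232 (np.int64(314), np.int64(330), array([ 33,  40, 226]))
236 (np.int64(313), np.int64(330), array([ 39,  47, 245]))
240 (np.int64(313), np.int64(330), array([ 41,  48, 245]))
244 (np.int64(313), np.int64(330), array([ 41,  48, 245]))
248 (np.int64(313), np.int64(331), array([ 40,  48, 246]))
252 (np.int64(313), np.int64(331), array([ 39,  47, 246]))
256 (np.int64(314), np.int64(331), array([ 39,  46, 246]))
260 (np.int64(314), np.int64(331), array([ 39,  46, 246]))
264 (np.int64(314), np.int64(331), array([ 35,  41, 226]))
268 (np.int64(314), np.int64(331), array([ 35,  41, 225]))
272 (np.int64(314), np.int64(331), array([ 33,  40, 224]))
276 (np.int64(315), np.int64(330), array([ 34,  41, 224]))
280 None
(323, 277.5) [ 0.468  -0.1852  0.128 ]
(322, 250) [ 0.4888 -0.1883  0.128 ]
(322, 244) [ 0.4932 -0.1891  0.128 ]
(286, 171) [ 0.537  -0.1665  0.05  ]
(355, 170) [ 0.5271 -0.2244  0.05  ]
(355.5, 274) [ 0.4324 -0.2097  0.05  ]
(291, 275) [ 0.4423 -0.1511  0.05  ]
```

```bash
python3 - <<'E'
import cv2
im=cv2.imread("pics/w1.png")[160:290,270:375]
cv2.imwrite("pics/w1c.png",cv2.resize(im,None,fx=4.6,fy=4.6,interpolation=cv2.INTER_CUBIC))
E
```

```text
(no output)
```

View pics/w1c.png

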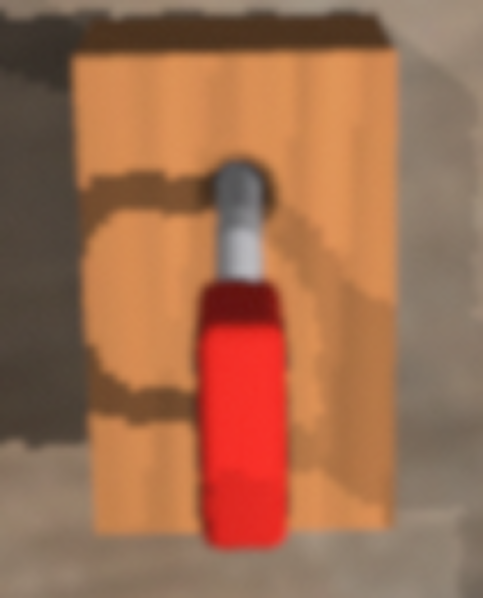

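The close crop confirms the red grip on the zinc bow. Its top face spans rows 231–279 around column 322, and the block corners agree with that, giving a centre near (0.485,-0.188) and a yaw of about -9°. I'll grasp it now.

```bash
python3 - <<'E'
from h import *
np.set_printoptions(precision=4,suppress=True)
y=np.radians(-9.1); p=np.array([.4853,-.1879,.118])
manip.servo_line(p+[0,0,.06],down(y),.15)
manip.servo_line(p,vel=.08)
print("f",manip.current_force(),manip.current_tool_pos())
effector.close(40); print("gap",manip.current_finger_gap(),manip.current_gripper_force(),manip.current_force(),manip.current_tool_pos())
manip.servo_line(p+[0,0,.09],vel=.08); manip.servo_line(p+[0,0,.17],vel=.2); manip.sleep(.2)
print("lift",manip.current_finger_gap(),manip.current_force(),manip.current_wrist_torque())
# look at stand: target stand middle
y2=np.radians(44.5)
q=look([.492,.25,.09],y2,.30); u=np.array([np.cos(y2),np.sin(y2),0]); q=q-u*.05
print(q); manip.move_pose(q,down(y2)); manip.sleep(.4)
c=viewer.get_calibration("wrist"); im=viewer.get_image("wrist"); print(c["eye"],manip.current_tool_pos(),manip.current_force(),manip.current_finger_gap(),manip.current_clock())
cv2.imwrite("pics/w2.png",im[...,::-1]); np.save("w2.npy",c)
E
```

```text
f [0.349  0.762  0.3614] [ 0.4857 -0.1878  0.1182]
gap 0.01371028803231914 39.98718738555908 [0.5034 1.3488 0.7684] [ 0.4853 -0.1879  0.118 ]
lift 0.013952949006102394 [ 0.0412 -1.3671 -1.6026] [ 0.057  -0.0302  0.0133]
[0.477 0.234 0.3  ]
[0.5374 0.2931 0.4387] [0.4771 0.2338 0.3   ] [-0.3932 -0.2332 -1.9318] 0.013808114070599863 9.2917
```

View pics/w2.png

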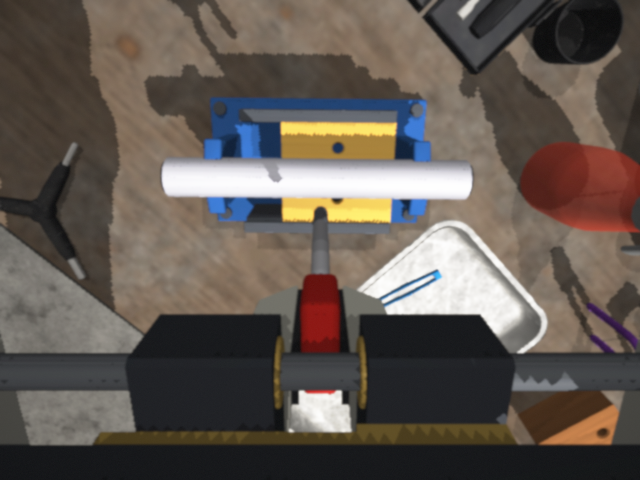

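The wrist view shows the tube across rows 158–197 (ends at columns 163 and 472). The yellow strap has holes at about (338,148) and (337,198), and the front leg tip is at about (320,210). Next I'll refine these.

```bash
python3 - <<'E'
from h import *
np.set_printoptions(precision=4,suppress=True)
im=cv2.imread("pics/w2.png"); c=np.load("w2.npy",allow_pickle=True).item()
g=cv2.cvtColor(im,cv2.COLOR_BGR2HSV); 
up=[];lo=[]
w=((g[...,1]<60)&(g[...,2]>130)).astype(np.uint8)
for x in list(range(285,311,3))+list(range(345,391,3))+list(range(190,245,5))+list(range(410,460,5)):
    r=np.where(w[140:215,x])[0]+140; up.append((x,r.min()-.5));lo.append((x,r.max()+.5))
def line(P):
    P=np.array(P); k=np.polyfit(P[:,0],P[:,1],1)
    for _ in range(3):
        e=abs(P[:,1]-np.polyval(k,P[:,0])); k=np.polyfit(*P[e<1.0].T,1)
    return k,(e<1).sum()
(ku,nu),(kl,nl)=line(up),line(lo); print(ku,nu,kl,nl)
f=240/np.tan(np.radians(c["vfov"])/2); Rc=R.from_quat(c["attitude"])
def axis_pt(x): # bisector ray -> z=.1
    a,b=[Rc.apply([(x-c["cx"])/f,(np.polyval(k,x)-c["cy"])/f,1]) for k in (ku,kl)]
    d=a/np.linalg.norm(a)+b/np.linalg.norm(b); 
    print("halfangle->diam est",)
    return c["eye"]+d*(.1-c["eye"][2])/d[2]
A,B=axis_pt(200),axis_pt(440); d=(B-A)/np.linalg.norm(B-A); print("axis",A,B,"ang",np.degrees(np.arctan2(d[1],d[0])))
# ends
row=w[170:188].mean(0)>.5; xs=np.where(row[150:490])[0]+150; print("tube ends",xs.min(),xs.max())
crop=im[90:240,140:500]; cv2.imwrite("pics/w2c.png",cv2.resize(crop,(792,330),interpolation=cv2.INTER_CUBIC))
crop=im[130:240,270:405]; cv2.imwrite("pics/w2d.png",cv2.resize(crop,None,fx=5.4,fy=5.4,interpolation=cv2.INTER_CUBIC))
M=None
# tips expected
u=R.from_quat(manip.current_tcp_rot()).apply([1,0,0]); t=manip.current_tool_pos()
for s in (1,-1):
    print("tip proj",proj(c,t+s*.0215*u-[0,0,.104]))
print("holes",ray(c,(338,148),.076),ray(c,(337,198),.076),ray(c,(163,179),.1),ray(c,(472,181),.1),u)
E
```

```text
[ -0.0054 160.3843] 19 [  0.0096 194.2749] 33
halfangle->diam est
halfangle->diam est
axis [0.4267 0.3198 0.1   ] [0.5624 0.1811 0.1   ] ang -45.658507881472886
tube ends 161 489
tip proj [319.6173 211.225 ]
tip proj [319.6312 277.9182]
holes [0.5205 0.2546 0.076 ] [0.4894 0.2245 0.076 ] [0.4051 0.3406 0.1   ] [0.5791 0.1609 0.1   ] [ 0.7136  0.7006 -0.    ]
```

View pics/w2d.png

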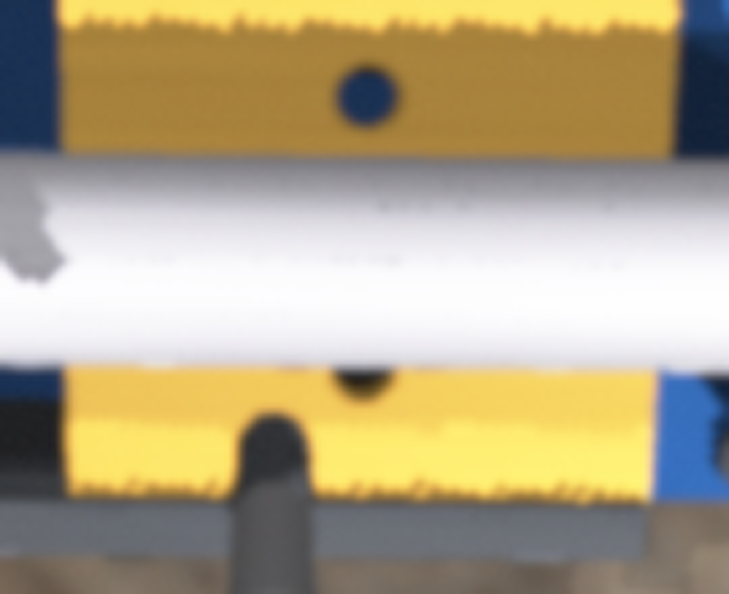

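```bash
python3 - <<'E'
from h import *
np.set_printoptions(precision=4,suppress=True)
im=cv2.imread("pics/w2.png"); c=np.load("w2.npy",allow_pickle=True).item()
g=im[...,0].astype(float)-.0; S=cv2.GaussianBlur(cv2.cvtColor(im,cv2.COLOR_BGR2HSV)[...,1].astype(float),(0,0),.8)
def edge(x,r0,r1,sg):
    d=sg*np.gradient(S[r0:r1,x]); i=int(d.argmax()); i=min(max(i,1),len(d)-2)
    a,b,e=d[i-1:i+2]; return r0+i+.5*(a-e)/(a-2*b+e+1e-9)
cols=list(range(288,390,4)); 
U=np.array([(x,edge(x,150,170,-1)) for x in cols]); L=np.array([(x,edge(x,188,206,1)) for x in cols if not 325<x<350])
def line(P):
    k=np.polyfit(*P.T,1)
    for _ in range(4):
        e=abs(P[:,1]-np.polyval(k,P[:,0])); k=np.polyfit(*P[e<max(.5,np.median(e)*1.5)].T,1)
    return k,np.median(e)
(ku,eu),(kl,el)=line(U),line(L); print(ku,eu,kl,el)
f=240/np.tan(np.radians(c["vfov"])/2); Rc=R.from_quat(c["attitude"])
def axis_pt(x):
    a,b=[Rc.apply([(x-c["cx"])/f,(np.polyval(k,x)-c["cy"])/f,1]) for k in (ku,kl)]
    a/=np.linalg.norm(a);b/=np.linalg.norm(b);d=a+b; p=c["eye"]+d*(.1-c["eye"][2])/d[2]
    print("diam",2*np.linalg.norm(p-c["eye"])*np.sin(np.arccos(a@b)/2)); return p
A,B=axis_pt(290),axis_pt(390); d=(B-A)/np.linalg.norm(B-A); print("axis",A,B,"ang",np.degrees(np.arctan2(d[1],d[0])))
# global angle: tube from hole/strap edges, and stand mid
ang=np.arctan2(d[1],d[0])
for an in (ang,np.radians(-45.7)):
    d=np.array([np.cos(an),np.sin(an),0]);n=np.array([-d[1],d[0],0])
    P=axis_pt(338)
    h=ray(c,(338,147.8),.076); print("hole off axis",(h-P)@n, "hole along", (h-P)@d, "h-.0215n",h-.0215*n,"axis pt at hole",P+((h-P)@d)*d)
e=[ray(c,(163,178.5),.1),ray(c,(472.5,180.5),.1)]; print("tube mid",(e[0]+e[1])/2,np.linalg.norm(e[0]-e[1]),np.degrees(np.arctan2(*(e[1]-e[0])[1::-1])))
E
```

```text
[  0.0112 154.6672] 0.03980014226806361 [  0.0085 194.9892] 0.06198308649973683
diam 0.03164668535279858
diam 0.03148012358306606
axis [0.4777 0.268  0.1   ] [0.5338 0.2097 0.1   ] ang -46.097161736046694
diam 0.03156257227171611
hole off axis 0.021698465612361516 hole along 0.0004983438229666039 h-.0215n [0.5051 0.2398 0.076 ] axis pt at hole [0.505  0.2396 0.1   ]
diam 0.03156257227171611
hole off axis 0.021694489931381167 hole along 0.0006487396349271386 h-.0215n [0.5052 0.2397 0.076 ] axis pt at hole [0.5051 0.2395 0.1   ]
tube mid [0.4925 0.2509 0.1   ] 0.25050169923790766 -45.907036388665965
```

```bash
python3 - <<'E'
from h import *
np.set_printoptions(precision=4,suppress=True)
y=np.radians(44.0); Rt=R.from_quat(down(y))
p=np.array([.5050,.2396,.238])+Rt.apply([.0006,-.0006,0])
manip.servo_line([p[0],p[1],.28],down(y),.12); manip.servo_line(p,vel=.06); manip.sleep(.3)
c=viewer.get_calibration("wrist"); im=viewer.get_image("wrist"); t=manip.current_tool_pos()
cv2.imwrite("pics/w3.png",im[...,::-1]); np.save("w3.npy",c)
print(t,manip.current_tcp_rot(),down(y),manip.current_clock(),c["eye"])
fs=[];
for i in range(5): manip.sleep(.04); fs.append(manip.current_force())
print(np.mean(fs,0),np.std(fs,0),manip.current_wrist_torque())
u=Rt.apply([1,0,0])
for s in (1,-1): print("tip c proj",proj(c,t+s*.0215*u-[0,0,.104]))
print("axis proj",proj(c,np.array([.505,.2396,.1])),"hole proj",proj(c,np.array([.505,.2396,.076])+.0215*u))
cv2.imwrite("pics/w3c.png",cv2.resize(im[170:350,230:410,::-1],(590,590),interpolation=cv2.INTER_CUBIC))
E
```

```text
[0.5051 0.2405 0.2382] [0.9272 0.3746 0.0001 0.0001] [0.9272 0.3746 0.     0.    ] 10.9333 [0.5658 0.2994 0.377 ]
[-0.4492 -0.1182 -2.1857] [0.2922 0.2734 0.3308] [-0.0193 -0.0714 -0.0003]
tip c proj [319.8565 211.4332]
tip c proj [319.8438 278.0919]
axis proj [320.6026 230.1662] hole proj [320.5406 192.1278]
```

View pics/w3c.png

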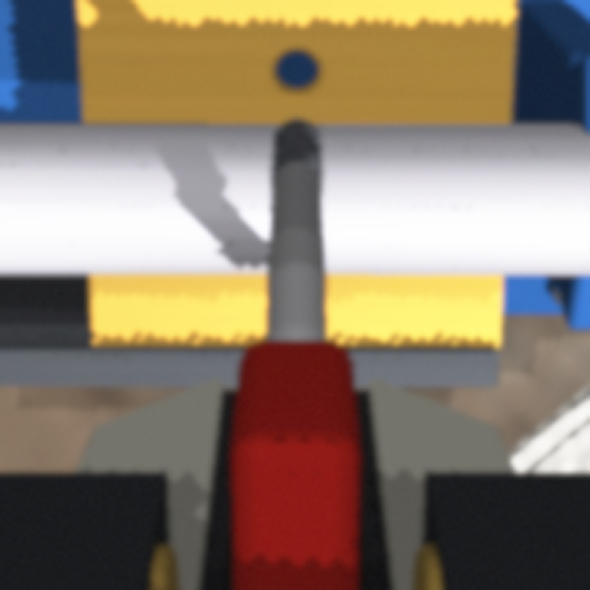

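The front tip edge is at about (320,206), the strap hole at (320,191) and the tube between rows 208 and 254. The leg lines up with the hole along the tube. I'll check the across-tube offset in the hand from the grip edges at rows 275 and 303.

```bash
python3 - <<'E'
from h import *
from scipy.optimize import least_squares
np.set_printoptions(precision=4,suppress=True)
c=np.load("w3.npy",allow_pickle=True).item(); t=np.array([.5051,.2405,.2382]); y=np.radians(44); Rt=R.from_quat(down(y))
P=lambda a: proj(c,t+Rt.apply(a))
for n,a,o in [("grip bottom front",[.019,0,.020],274.6),("grip top front",[.019,0,-.010],303.3)]: print(n,P(a),o)
# tip limb: min row over sphere
th=np.linspace(-np.pi,np.pi,721)
def tip(dx,dz=0,x0=.0215): return min(P([x0+dx+.004*np.cos(q),0,.104+dz+.004*np.sin(q)])[1] for q in th)
print("tip limb",[tip(d) for d in (-.002,-.001,0,.001)],"obs 206.2")
im=cv2.imread("pics/w3.png").astype(float)
for col in (315,320,325): print(col,im[198:216,col].astype(int).tolist())
print("tube edges pred",[min(proj(c,np.array([.505,.2396,.1])+Rt.apply([.016*np.cos(q),0,.016*np.sin(q)]))[1] for q in th),max(proj(c,np.array([.505,.2396,.1])+Rt.apply([.016*np.cos(q),0,.016*np.sin(q)]))[1] for q in th)],"obs 207.8 253.6")
print("now",manip.current_tool_pos())
E
```

```text
grip bottom front [319.9504 269.4788] 274.6
grip top front [320.0439 303.4354] 303.3
tip limb [np.float64(207.92532547390655), np.float64(206.2894953189853), np.float64(204.64956897945157), np.float64(203.00548980331618)] obs 206.2
315 [[57, 125, 161], [60, 130, 167], [61, 132, 171], [62, 134, 173], [62, 133, 172], [62, 134, 171], [61, 133, 170], [62, 132, 171], [63, 128, 164], [73, 117, 145], [82, 97, 110], [78, 77, 78], [67, 63, 62], [56, 52, 51], [54, 51, 49], [54, 50, 49], [56, 52, 51], [59, 55, 53]]
320 [[52, 110, 141], [57, 126, 162], [61, 133, 172], [62, 134, 173], [62, 134, 171], [62, 133, 170], [62, 130, 167], [65, 120, 151], [65, 96, 115], [59, 67, 74], [55, 53, 53], [56, 53, 51], [54, 50, 50], [54, 51, 50], [54, 51, 50], [54, 50, 50], [54, 50, 50], [54, 50, 50]]
325 [[58, 124, 160], [58, 129, 166], [60, 132, 170], [62, 133, 171], [62, 133, 171], [62, 133, 171], [62, 133, 170], [62, 132, 169], [65, 127, 161], [71, 111, 137], [80, 92, 103], [84, 82, 82], [82, 77, 76], [78, 72, 70], [71, 66, 64], [65, 61, 59], [57, 54, 52], [58, 54, 53]]
tube edges pred [np.float64(206.83611006148902), np.float64(253.46436613047047)] obs 207.8 253.6
now [0.5051 0.2404 0.2381]
```

The U-bolt is centred on the tube to within about 0.5 mm. I'll lower it in small steps with a force guard.

```bash
cat >> h.py <<'E'
F0=np.array([-.45,-.12,-2.19])
def dforce(n=3):
    a=[]
    for _ in range(n): a.append(manip.current_force()); manip.sleep(.01)
    return np.mean(a,0)-F0
def lower(p,zend,step,fmax,vel=.03,log=True):
    z=p[2]
    while z>zend+1e-6:
        z=max(z-step,zend); manip.servo_line([p[0],p[1],z],vel=vel); f=dforce()
        if log: print(f"{z:.4f}",manip.current_tool_pos().round(4),f.round(1),manip.current_wrist_torque().round(2))
        if f[2]>fmax or np.hypot(*f[:2])>fmax: print("STOP"); break
    return z
E
python3 - <<'E'
from h import *
y=np.radians(44.0); x=R.from_quat(down(y)).apply([1,0,0])
p=manip.current_tool_pos()+.0002*x; p[2]=.238
z=lower(p,.222,.004,6,log=False)
z=lower([*p[:2],z],.176,.002,6); print(manip.current_clock(),p)
E
```

```text
0.2200 [0.5052 0.2405 0.2199] [ 0.8 -0.2  0.6] [ 0.02  0.01 -0.  ]
0.2180 [0.5051 0.2405 0.2179] [0.4 0.2 0.2] [-0.07  0.02  0.  ]
0.2160 [0.5052 0.2405 0.2159] [0.5 0.2 1. ] [-0.02 -0.01  0.04]
0.2140 [0.5051 0.2405 0.2139] [ 0.4 -0.1  0.4] [-0.03 -0.11  0.01]
0.2120 [0.5051 0.2405 0.2119] [0.7 0.2 0.1] [-0.02 -0.04 -0.  ]
0.2100 [0.5051 0.2405 0.2099] [0.5 0.2 0.7] [-0.05 -0.05  0.01]
0.2080 [0.5051 0.2405 0.2079] [0.5 0.5 1. ] [ 0.05 -0.03 -0.  ]
0.2060 [0.5052 0.2405 0.2059] [0.7 0.1 0.3] [-0.03 -0.03  0.03]
0.2040 [0.5051 0.2405 0.2039] [0.4 0.1 0.4] [ 0.01 -0.06  0.05]
0.2020 [0.5052 0.2405 0.2019] [0.7 0.  0.5] [-0.05  0.03  0.03]
0.2000 [0.5051 0.2405 0.1999] [0.5 0.4 0.3] [-0.01 -0.07 -0.  ]
0.1980 [0.5051 0.2405 0.1979] [0.4 0.4 0.7] [ 0.05 -0.04  0.01]
0.1960 [0.5051 0.2405 0.1959] [-0.2  0.  -0.1] [-0.03 -0.04 -0.01]
0.1940 [0.5051 0.2405 0.1939] [ 0.6 -0.3  0.4] [ 0.01 -0.   -0.  ]
0.1920 [0.5051 0.2405 0.1919] [0.1 0.1 0.1] [ 0.03 -0.08  0.03]
0.1900 [0.5051 0.2405 0.1899] [0.3 0.2 0.1] [ 0.01 -0.08  0.  ]
0.1880 [0.5051 0.2405 0.1879] [ 0.4  0.2 -0. ] [ 0.01 -0.05 -0.  ]
0.1860 [0.5051 0.2405 0.1859] [0.5 0.2 0.1] [ 0.04 -0.07  0.05]
0.1840 [0.5051 0.2405 0.1839] [0.5 0.6 0.3] [-0.04  0.01 -0.05]
0.1820 [0.5052 0.2405 0.1819] [0.9 0.4 0.1] [-0.04 -0.02 -0.03]
0.1800 [0.5051 0.2405 0.1799] [ 1.1 -0.3  0.5] [-0.02 -0.05  0.  ]
0.1780 [0.5051 0.2405 0.1779] [ 0.5 -0.1  0.2] [-0.03 -0.03 -0.  ]
0.1760 [0.5051 0.2405 0.1759] [ 0.4 -0.2  0.4] [-0.   -0.04 -0.03]
18.7 [0.50519403 0.24055684 0.238     ]
```

Both legs are cleanly in the strap holes. Next is the push through the bars, then home.

```bash
python3 - <<'E'
from h import *
p=[.5052,.2406,.176]
z=lower(p,.146,.002,17)
if abs(z-.146)<1e-6: z=lower([*p[:2],z],.137,.0005,17,vel=.01)
print(manip.current_clock(),manip.current_finger_gap())
E
```

```text
0.1740 [0.5051 0.2406 0.1739] [ 0.6 -0.   0.2] [-0.05 -0.   -0.02]
0.1720 [0.5051 0.2406 0.1719] [0.9 0.3 0.3] [-0.04 -0.05  0.03]
0.1700 [0.5051 0.2405 0.1699] [0.3 0.5 0.3] [-0.02  0.04  0.  ]
0.1680 [0.5051 0.2406 0.1679] [0.3 0.1 0.1] [0.01 0.   0.01]
0.1660 [0.5051 0.2406 0.1659] [0.9 0.2 0.2] [-0.04 -0.06  0.01]
0.1640 [0.5051 0.2406 0.1639] [0.5 0.2 0.2] [-0.   -0.06  0.  ]
0.1620 [0.5051 0.2406 0.1619] [0.4 0.4 1. ] [-0.07  0.02 -0.  ]
0.1600 [0.5051 0.2404 0.1597] [ 1.   0.  -0.8] [-0.01 -0.13  0.01]
0.1580 [0.505  0.2403 0.1575] [ 1.5  0.2 -1.8] [-0.04 -0.12 -0.02]
0.1560 [0.505  0.2403 0.1556] [ 0.9  0.  -2.1] [-0.02 -0.16 -0.04]
0.1540 [0.5051 0.2405 0.1538] [ 1.1 -0.1 -1.1] [-0.04 -0.08  0.08]
0.1520 [0.5051 0.2406 0.1518] [ 1.   0.2 -0.5] [-0.05 -0.07 -0.02]
0.1500 [0.5051 0.2405 0.1498] [ 0.6  0.6 -0.4] [ 0.01 -0.08 -0.02]
0.1480 [0.5051 0.2405 0.1478] [ 0.5 -0.  -0.6] [-0.04 -0.14  0.02]
0.1460 [0.5051 0.2405 0.1457] [ 0.1  0.6 -0.8] [-0.   -0.06 -0.02]
0.1455 [0.5052 0.2406 0.1456] [0.5 0.  1.3] [-0.06 -0.01  0.04]
0.1450 [0.5053 0.2407 0.1452] [ 0.5 -0.1  3.2] [-0.13  0.06 -0.  ]
0.1445 [0.5052 0.2407 0.1445] [0.3 0.  3.8] [-0.05 -0.01 -0.01]
0.1440 [0.5052 0.2406 0.1439] [-0.  -0.3  2.5] [-0.07 -0.01  0.02]
0.1435 [0.5052 0.2405 0.1434] [-0.  -0.2  3.2] [-0.08 -0.04  0.03]
0.1430 [0.5052 0.2405 0.1429] [ 1.  -0.1  2.7] [ 0.01 -0.07  0.04]
0.1425 [0.5052 0.2406 0.1424] [0.5 0.4 3. ] [-0.07 -0.06  0.02]
0.1420 [0.5052 0.2406 0.142 ] [0.6 0.3 2.5] [-0.11 -0.04  0.04]
0.1415 [0.5052 0.2406 0.1415] [ 0.9 -0.2  2.9] [-0.05 -0.09 -0.01]
0.1410 [0.5053 0.2407 0.141 ] [0.4 0.6 2.8] [ 0.04 -0.09 -0.01]
0.1405 [0.5053 0.2407 0.1409] [-0.7 -0.6  7.2] [-0.23  0.21 -0.01]
0.1400 [0.5053 0.2407 0.1408] [-1.4 -1.5 11.3] [-0.42  0.37 -0.03]
0.1395 [0.5054 0.2407 0.1407] [-2.4 -3.  14.6] [-0.6   0.67 -0.03]
0.1390 [0.5054 0.2408 0.1407] [-3.3 -3.2 18. ] [-0.88  0.93 -0.02]
STOP
26.675 0.013817862518355407
```

The bow hit a firm stop at TCP 0.1407, against 0.1405 expected, so it is home. I'll relax, release and check.

```bash
python3 - <<'E'
from h import *
manip.servo_line([.5052,.2406,.1405],vel=.01); print(dforce(),manip.current_tool_pos())
effector.open_jaws(); manip.sleep(.2); print(manip.current_finger_gap(),manip.current_force())
manip.servo_line([.5052,.2406,.20],vel=.08); manip.servo_line([.5052,.2406,.27],vel=.15); manip.sleep(.3)
c=viewer.get_calibration("wrist"); im=viewer.get_image("wrist"); y=np.radians(44); Rt=R.from_quat(down(y))
cv2.imwrite("pics/w4.png",im[...,::-1])
P=np.array([.5052,.2406,0])
for z in(.1505,.1485): print("grip top corners pred home",[proj(c,P+Rt.apply([a,b,0])+[0,0,z]).round(1).tolist() for a in(.019,-.019) for b in(-.007,.007)])
print(manip.current_clock())
s=viewer.get_image("scene"); out=np.hstack([cv2.resize(im[150:350,220:420,::-1],(400,400)),cv2.resize(s[200:320,225:345,::-1],(400,400))]); cv2.imwrite("pics/fin.png",out)
E
```

```text
[-0.0538874  -0.76291002  9.21321055] [0.50528725 0.24070766 0.14084851]
0.09221130106232707 [-0.01323854 -0.93970326 -0.25017751]
grip top corners pred home [[309.0, 208.4], [331.3, 208.4], [309.4, 264.7], [330.8, 264.7]]
grip top corners pred home [[309.1, 207.6], [331.2, 207.6], [309.5, 263.5], [330.7, 263.5]]
30.35
```

View pics/fin.png

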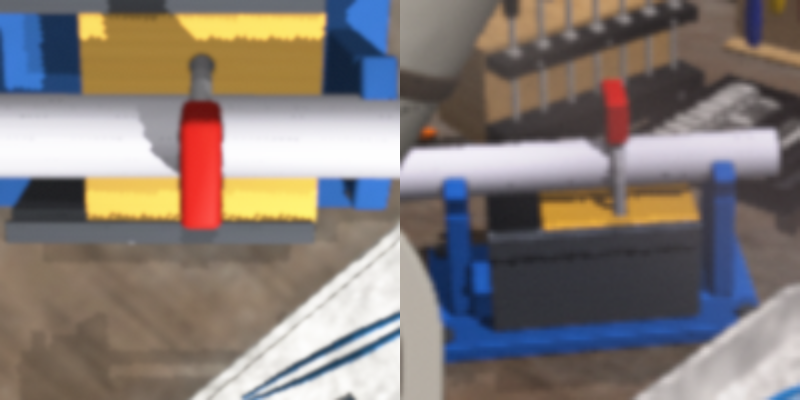

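The U-bolt sits upright and square astride the tube with its legs through the strap. Its grip top is at rows 208–264, as predicted for home, and the gripper is clear, so I'm handing in.

```bash
python3 -c "
from h import *
print(manip.hand_in(),manip.current_clock())"
```

```text
the job is handed in; nothing more can be done
the job is handed in; nothing more can be done
```

The red-gripped U-bolt is on the tube with both legs through the strap and its bow home. I let go, the gripper is clear, and the job was handed in after about 30 s on the robot's clock, with wrist force peaking near 18 N; no verdict was returned.

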